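Lock the cover panel of a paint case with its quarter-turn stud

ROBOT

A 6-joint arm with a two-finger parallel gripper is mounted at the origin on the work surface. World frame = base frame: x ahead of the robot, y to its left, z up, the work surface at z = 0. Lengths are in mm, angles in rad, forces in N, time in s.
With the tool pointing down it reaches from about 400 to 925 mm from the base axis. Payload 12.5 kg.
Tool frame: the origin (TCP) lies at the very end of the fingers, on their centre line; the grasp point (between the pads) lies 19 mm behind it; z points along the fingers, y is the direction in which the jaws open and shut (so a half turn about z gives the same grasp; the last joint's range is limited). The gripper opens to 95 mm and grips with 3 to 60 N. Pads are 20 mm wide; open, the fingers measure 119 mm over their backs; the gripper's body (75 mm by 180 mm) begins 59 mm behind the grasp point.
Start: joints at [1.221, 0.491, 1.559, -0, 1.092, -0.106], TCP at [150.852, 606.54, 214.661] pointing down, gripper open.
Joint ranges: [-3.1, 3.1], [-0.84, 2.19], [0.05, 2.79], [-1.13, 4.28], [0.06, 2.93], [-2.69, 2.69]. Speed limits (rad/s): [2.22, 2.22, 2.79, 3.14, 3.14, 3.14].

INTERFACE

Orientations are given as [roll, pitch, yaw] about the fixed x, y, z axes, in that order (R = Rz(yaw) Ry(pitch) Rx(roll)).
In Python, from cell import env, read_camera, get_calibration gives the robot as it stands.
- The arm moves only by the tool arm_command, never from a script. Its argument "targets" is a list of rows, each a list of 3 entries, a list of its own where there are three numbers: the turn, a rotation vector about the tool's x, y, z in rad, then the shift along the tool's x, y, z in m, then the closure in counts, from 0 (fully open) to 255 (shut). In form: [[[rx, ry, rz], [tx, ty, tz], fingers], ...]. A call has 1 to 8 rows; each row is the pose to reach, as a shift and turn from the pose commanded when the call began, along the tool's axes at that moment; what a row does not reach only later rows make up. A row lasts 1/10 s, in which the tool goes at most 50 mm and 8.59 degrees, less where a joint would pass 70% of its speed; a pose out of reach is approached as far as the arm can. A call with a gripper value outside its range is refused whole. The fingers move at their own pace and stop on an object; the grip force is fixed at half the most. Time passes only in rows, so rows that repeat a pose let the fingers close. It gives the time, the measured TCP pose, the force and the opening at its end, in the units of the state.
- env.state(): the state, without advancing time (a new reading comes with each control period).
- read_camera(name): name is "scene" or "top" or "wrist"; returns (picture, depth): 384x512x3 uint8, blue, green, red; 384x512 float32, mm along the optical axis (not along the pixel's ray), 0 where there is no reading.
- get_calibration(name): a dict with "vfov" (degrees; the focal length in pixels is half the picture's height over the tangent of half this angle, whatever the lens; pixels are square), "cx", "cy" (the principal point, pixels), "world_from_camera" (4x4, takes a point from camera to world coordinates). Camera axes: x right, y down, z forward; pixel columns grow to the right and rows downward; lengths in mm; the calibration is good to about 2 mm. A picture is of the moment at which its call begins: read the wrist's pose just before it. get_calibration takes no time and is no camera call; for the wrist camera it gives the pose at the moment of the call.
- env.job_done(): hands the job in, once; it reports no verdict.
The state is a dict: "t": time; "joints": joint angles; "qvel": joint speeds; "tau": joint torques, N m; "eef_pos": TCP position; "tcp_rot": TCP orientation; "ft_force": force on the tool from outside, world axes, zero at the start; "moment": the same for the moment, N m; "opening": opening from 0.0 (shut) to 1.0 (fully open).
Only numpy, scipy, OpenCV 4.12 (cv2) and the standard library are available. Lean on these libraries where they do the work, as an engineer would, in place of code of your own. Each camera call takes 0.05 s, during which the arm holds its last target.

TASK

Take the winged quarter-turn stud out of its wooden holder block, put it through the slot in the paint case's sprung cover panel, push it in and turn it ninety degrees clockwise (seen from above) until it locks, then let go so that it alone holds the panel down. Feel for the end of the push and never force it: keep the load on the case well under 35 N, and leave the glue bottle, the tub and the brush jar where they stand.

Things in the scene. Friction and masses are not known exactly. Their poses are not given: they have to be found in the camera images.
- stud_wing (a point): Loose steel stud, 74 mm tall, 0.09 to 0.18 kg, z up, same after a half turn. Top: aluminium wing grip, 40 mm along y, 12 mm thick along x, 34 mm tall; then a round flange 52 mm across, 4 mm thick; then shank and key. This point: on the axis in the wing, 12 mm below its top, 22 mm above the flange's top, 26 mm above the flange's underside.
- stud_key (a point): Centre of the underside of the same stud's cross key, 62 mm below the wing point. The key is parallel to the wing: 38 mm along y, 8 mm along x, 8 mm tall, its lowest 2.5 mm narrowed to 33 x 4.5 mm. Between key and flange runs a round shank 14 mm across, 28 mm long.
- holder: Fixed wooden block 85 x 85 mm, 45 mm tall, with a round hole 43 mm across and 40 mm deep in its top, where the stud starts, hanging by its flange at any yaw. Origin at the centre of its underside.
- box: Fixed pine paint case, 200 (x) by 220 mm (y), rim 100 mm up; origin under its centre. Under the slot hides a height-adjustable steel cam catch, slotted alike, its height unknown within 6.5 mm either way. The key, pushed past it, turns clockwise only (from above), to a stop past 90 degrees; let go beyond 78 degrees it springs up 2.5 mm into a groove: locked. Never load the case with 35 N.
- slot (a point): Centre of the slot, at the top face of the plywood cover panel (170 x 190 x 10 mm), 108 mm above the table when the panel is free; it moves with the panel. Slot 42 mm along y, 11 mm along x, with a middle bay 17 mm along x and 12 mm along y for the shank. Axes as the case's, z up.
- panel (a joint): Panel's way down from its free height, m, 0 to 0.028, against damped springs: 3 N plus 0.5 N per mm plus 1.5 N per 10 mm/s. Pushed by the stud's flange, the key clears the catch 6 to 19 mm down (unknown) and can turn from there on; 2 mm deeper it meets a hard rubber pad (15 N per mm more), the end of the push. Locked, the panel stays 2.5 mm higher than where the key clears.
- glue_bottle_mid (a point): Bystander: white glue bottle with blue cap, 58 mm across, 160 mm tall; point on its axis 80 mm up.
- tub_mid (a point): Bystander: white lidded plastic tub, 100 mm across, 65 mm tall; point on its axis 32 mm up.
- brush_jar_mid (a point): Bystander: glass jar 76 mm across, 100 mm tall, with brushes sticking up to about 220 mm; point on its axis 50 mm up.
Not all that is in view belongs to the job. There is more than one size of the part that bears stud_wing; the job needs the smallest.

How it is judged:
By the outcome, as a careful person would: the job done as asked, in the order asked, and still so for the second after the job is handed in, with the robot touching nothing.
It also fails if it takes over 58 s, if anything falls off the work surface, if the arm or the gripper's body presses on something with over 40 N, if the wrist force passes 120 N, or if a joint passes its speed limit or range.

## Working session

There is one attempt and no reset: what is moved stays moved. The work goes in short steps, Python scripts to look and compute and a tool call to move; the robot and the scene stay as the last step left them, time stands still between calls to the robot, and variables do not carry over. Pictures are saved under pics/ and viewed, and the job is handed in when it is done.

Besides the shell and the picture viewer there is one more tool, called after "Emit:" as name(argument=value, ...) on one line, values as JSON. arm_command: Moves the arm, as the interface text tells. Its arguments: {"type":"object","properties":{"targets":{"type":"array"}},"required":["targets"]}

```bash
ls; mkdir -p pics
python3 - <<'E'
from cell import env, read_camera, get_calibration
import cv2, numpy as np
print(env.state())
for n in ("scene","top","wrist"):
    c=get_calibration(n); print(n,c)
    p,d=read_camera(n); cv2.imwrite(f"pics/{n}0.png",p); np.save(f"pics/{n}0.npy",d); 
    import pickle; pickle.dump(c,open(f"pics/{n}0.pkl","wb"))
E
```

```text
pics
{'t': 0.0, 'joints': array([ 1.22136577e+00,  4.91553195e-01,  1.55944099e+00, -2.74722985e-05,
        1.09168618e+00, -1.05586170e-01]), 'qvel': array([ 0.00069845,  0.00041873,  0.00110009,  0.00149237,  0.00068781,
       -0.00078191]), 'tau': array([-7.16561262e-04, -6.12638640e+01, -2.58172435e+01,  6.91602845e-02,
        4.82678355e-02, -1.15535231e-04]), 'eef_pos': array([150.79137462, 606.29273384, 214.06861316]), 'tcp_rot': array([-3.14050843e+00, -9.04046412e-05,  2.89776090e+00]), 'ft_force': array([-0.57027934, -0.4496409 ,  0.74672544]), 'moment': array([0.00687911, 0.00551956, 0.00423724]), 'opening': 0.9996217368744414}
scene {'vfov': 49.8252812076871, 'cx': 252.34512450570477, 'cy': 196.83114294640603, 'world_from_camera': array([[ 2.17547508e-01,  7.91459165e-01, -5.71196526e-01,
         1.30244080e+03],
       [ 9.75885788e-01, -1.87100950e-01,  1.12428484e-01,
        -1.59513199e+02],
       [-1.78888584e-02, -5.81881108e-01, -8.13077096e-01,
         1.20815832e+03],
       [ 0.00000000e+00,  0.00000000e+00,  0.00000000e+00,
         1.00000000e+00]])}
to
[... 193 characters left out ...]
  [-9.99844848e-01, -1.75364241e-02,  1.65939361e-03,
        -2.13804123e+00],
       [ 4.30978166e-04, -1.18530816e-01, -9.92950281e-01,
         1.36627305e+03],
       [ 0.00000000e+00,  0.00000000e+00,  0.00000000e+00,
         1.00000000e+00]])}
wrist {'vfov': 60.00353135408446, 'cx': 254.85053664820663, 'cy': 193.74794994057766, 'world_from_camera': array([[ 2.41923980e-01,  9.34444671e-01,  2.61315794e-01,
         7.74363865e+01],
       [ 9.70294096e-01, -2.32577559e-01, -6.66111627e-02,
         6.24368145e+02],
       [-1.46825641e-03,  2.69668010e-01, -9.62952236e-01,
         3.83506625e+02],
       [ 0.00000000e+00,  0.00000000e+00,  0.00000000e+00,
         1.00000000e+00]])}
```

View pics/scene0.png

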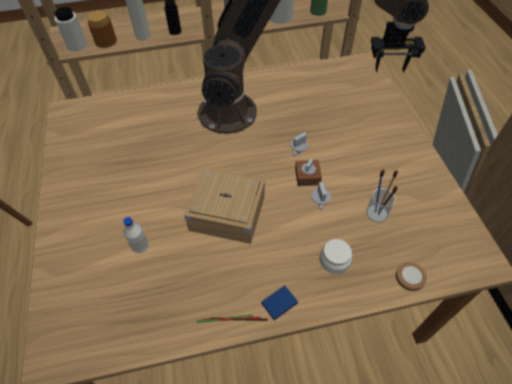

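View pics/top0.png

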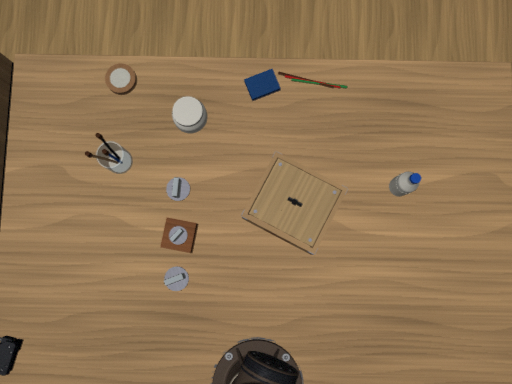

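View pics/wrist0.png

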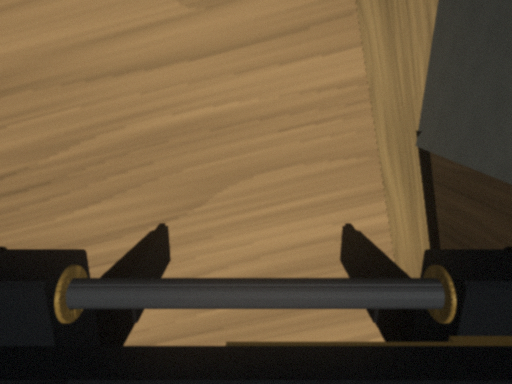

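The top view shows three winged studs: one standing loose at (177,189), one in the wooden block at (179,235), and one standing loose at (176,279). The slot is at (295,202) on the case. Next I'll measure them and enlarge the picture.

```bash
cat > h.py <<'E'
from cell import env, read_camera, get_calibration
import cv2, numpy as np, pickle
def snap(n,tag):
    c=get_calibration(n); p,d=read_camera(n)
    cv2.imwrite(f"pics/{n}{tag}.png",p); np.save(f"pics/{n}{tag}.npy",d); pickle.dump(c,open(f"pics/{n}{tag}.pkl","wb")); return c,p,d
def load(n,tag):
    return pickle.load(open(f"pics/{n}{tag}.pkl","rb")),cv2.imread(f"pics/{n}{tag}.png"),np.load(f"pics/{n}{tag}.npy")
def ray(c,u,v):
    f=192/np.tan(np.radians(c["vfov"]/2)); T=c["world_from_camera"]
    return T[:3,3], T[:3,:3]@np.array([(u-c["cx"])/f,(v-c["cy"])/f,1.])
def onplane(c,u,v,z):
    o,r=ray(c,u,v); return o+r*(z-o[2])/r[2]
def bydepth(c,d,u,v):
    o,r=ray(c,u,v); return o+r*d[int(v),int(u)]
def crop(p,x0,y0,x1,y1,s,name):
    cv2.imwrite(f"pics/{name}.png",cv2.resize(p[y0:y1,x0:x1],None,fx=s,fy=s,interpolation=cv2.INTER_CUBIC))
def cloud(c,d):
    f=192/np.tan(np.radians(c["vfov"]/2)); v,u=np.mgrid[:384,:512]
    T=c["world_from_camera"]
    q=np.stack([(u-c["cx"])/f*d,(v-c["cy"])/f*d,d],-1)
    return q@T[:3,:3].T+T[:3,3]
E
python3 - <<'E'
from h import *
c,p,d=load("top","0")
crop(p,80,60,220,300,2.5,"top_studs0")
crop(p,230,145,360,265,5,"top_box0")
W=cloud(c,d)
for n,u,v in [("A",177,189),("H",179,235),("B",176,279),("slot",295,202),("boxnear",270,190),("tub",188,110),("table",230,300)]:
    print(n,np.round(W[v-2:v+3,u-2:u+3].reshape(-1,3).mean(0),1), "maxz", W[v-14:v+15,u-14:u+15,2].max().round(1))
E
```

```text
A [529.6 226.7  91.1] maxz 102.9
H [405.9 220.3  68.7] maxz 1366.3
B [288.4 219.5  94.4] maxz 1366.3
slot [496.8 -92.3 114.7] maxz 1366.3
boxnear [529.1 -25.7 107.6] maxz 1366.3
tub [759.5 209.   64.3] maxz 1366.3
table [227.5  80.7   0.8] maxz 1366.3
```

View pics/top_studs0.png

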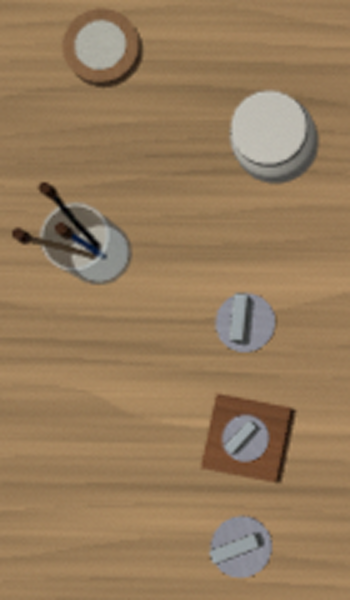

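View pics/top_box0.png

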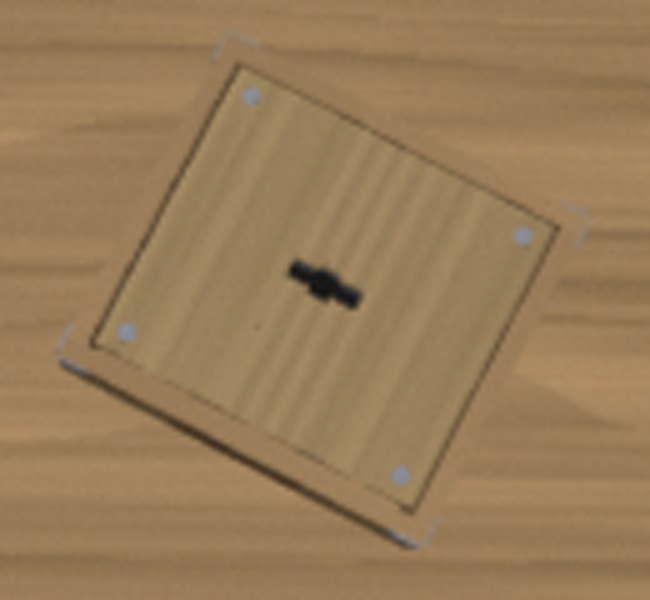

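The stud in the block at (179,235) has a flange about 19 px across, or roughly 52 mm. The loose ones at (177,189) and (176,279) measure about 24 px, or roughly 65 mm, and stand taller. So the one in the holder is the smallest and the one the task means. I'll measure it, the slot and the bystanders from the top view.

```bash
cat >> h.py <<'E'
from scipy.spatial.transform import Rotation as Rn
def tocmd(target_xyz, yaw_deg):
    s=env.state(); R=Rn.from_euler("xyz",s["tcp_rot"]); Rt=Rn.from_euler("xyz",[np.pi,0,np.radians(yaw_deg)])
    dr=(R.inv()*Rt).as_rotvec(); dt=R.inv().apply(np.array(target_xyz)-s["eef_pos"])/1000
    print("rot",np.round(dr,4),"shift",np.round(dt,4),"yaw now",np.degrees(s["tcp_rot"][2]).round(2),"q6",s["joints"][5].round(3)); return dr,dt
E
python3 - <<'E'
from h import *
c,p,d=load("top","0")
hsv=cv2.cvtColor(p,cv2.COLOR_BGR2HSV)
print("flange hsv",hsv[240,173],hsv[230,172], "wood",hsv[235,167],hsv[248,185])
# grey stud pixels
m=((hsv[...,1]<60)&(hsv[...,2]>90)).astype(np.uint8)
for n,(u,v),z in [("A",(177,189),66),("H",(179,235),49),("B",(176,279),66)]:
    mm=np.zeros_like(m); mm[v-17:v+18,u-17:u+18]=m[v-17:v+18,u-17:u+18]
    cs,_=cv2.findContours(mm,cv2.RETR_EXTERNAL,cv2.CHAIN_APPROX_NONE); k=max(cs,key=cv2.contourArea)
    (x,y),r=cv2.minEnclosingCircle(k); P=onplane(c,x,y,z); Q=onplane(c,x+r,y,z); print(n,x,y,r,P.round(1),"R",np.linalg.norm(P-Q).round(1))
# slot
m=(hsv[...,2]<45).astype(np.uint8); mm=np.zeros_like(m); mm[185:220,275:315]=m[185:220,275:315]
cs,_=cv2.findContours(mm,cv2.RETR_EXTERNAL,cv2.CHAIN_APPROX_NONE); k=max(cs,key=cv2.contourArea)
r=cv2.minAreaRect(k); M=cv2.moments(k); u,v=M['m10']/M['m00'],M['m01']/M['m00']; print("slot",r,u,v,onplane(c,u,v,108).round(1))
b=cv2.boxPoints(r); W=np.array([onplane(c,*q,108) for q in b]); 
e=[W[1]-W[0],W[2]-W[1]]; e=max(e,key=np.linalg.norm); print(np.linalg.norm(e),"long axis yaw",np.degrees(np.arctan2(e[1],e[0])))
for n,u,v,z in [("jar",118,160,50),("tub",188,112,65),("glue",402,184,80)]: print(n,onplane(c,u,v,z).round(0))
tocmd([405,220,210],129.3)
E
```

```text
flange hsv [ 90   8 124] [120  17 151] wood [ 12 153 117] [ 12 150 117]
A 177.57691955566406 188.5 12.043540000915527 [534.4 229.7  66. ] R 33.4
H 177.92982482910156 234.95614624023438 9.434449195861816 [406.7 226.7  49. ] R 26.2
B 175.66981506347656 278.367919921875 12.555595397949219 [288.6 225.4  66. ] R 34.0
slot ((294.2926940917969, 201.63414001464844), (13.118597030639648, 3.7481706142425537), 38.65980911254883) 294.4782608695652 201.53623188405797 [499.  -91.6 108. ]
35.02258391232208 long axis yaw -128.03250361646568
jar [615. 404.  50.]
tub [753. 209.  65.]
glue [ 556. -388.   80.]
rot [-8.000e-04  2.000e-04  6.411e-01] shift [-0.34   -0.3136  0.0044] yaw now 166.03 q6 -0.106
```

The radii settle it: 26.2 mm for the stud in the holder against about 33.5 mm for the loose ones. Moving to hover over the holder at (406,226).

Emit:
arm_command(targets=[[[0,0,0.08],[-0.04,-0.036,0],0],[[0,0,0.16],[-0.08,-0.073,0],0],[[0,0,0.24],[-0.12,-0.11,0],0],[[0,0,0.32],[-0.155,-0.142,0],0],[[0,0,0.4],[-0.19,-0.173,0],0],[[0,0,0.48],[-0.225,-0.204,0],0],[[0,0,0.56],[-0.26,-0.236,0.001],0],[[0,0,0.62],[-0.29,-0.262,0.002],0]])

```text
t: 0.95
eef_pos: [369.9, 280.1, 212.7]
tcp_rot: [3.141, 0.0, 2.274]
ft_force: [0.6, 0.7, 0.3]
opening: 0.999
```

```bash
python3 -c "
from h import *
tocmd([406,226,210],129.3)"
```

```text
rot [0.0002 0.0001 0.0173] shift [-0.0647 -0.0075  0.0027] yaw now 130.29 q6 -0.197
```

Emit:
arm_command(targets=[[[0,0,0.017],[-0.04,-0.004,0.002],0],[[0,0,0.017],[-0.064,-0.007,0.003],0],[[0,0,0.017],[-0.064,-0.007,0.003],0],[[0,0,0.017],[-0.064,-0.007,0.003],0]])

```text
t: 1.35
eef_pos: [405.3, 228.8, 209.5]
tcp_rot: [-3.141, -0.0, 2.259]
ft_force: [-0.3, 0.3, -0.1]
opening: 1.0
```

```bash
python3 -c "
from h import *
s=env.state(); print(s['eef_pos'],s['tcp_rot'])
snap('wrist','1')"
```

```text
[405.25825431 228.8236123  209.51015786] [-3.14127942e+00 -3.16410172e-04  2.25932829e+00]
```

View pics/wrist1.png

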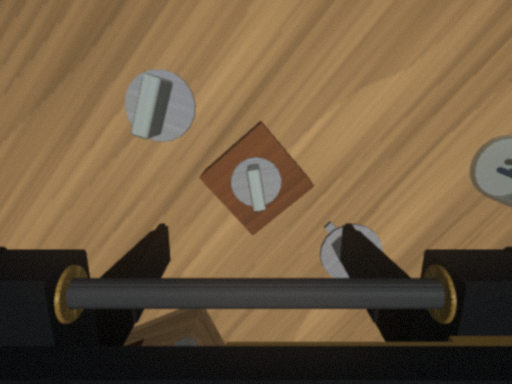

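The wrist view shows the holder block around (257,180). Its stud has a flange centred near (256,182) with the wing running from (252,165) to (260,210). The larger loose studs are at (160,105) and (350,250).

Run:
```python
from h import *
c,p,d=load("wrist","1")
hsv=cv2.cvtColor(p,cv2.COLOR_BGR2HSV)
crop(p,205,125,310,240,6,"w1c")
W=cloud(c,d)
print(hsv[190,256],hsv[175,252],hsv[180,238],hsv[200,270]); print(W[205,257],W[175,254], W[182,238])
m=((hsv[...,1]<70)).astype(np.uint8); mm=np.zeros_like(m); mm[150:218,220:292]=m[150:218,220:292]
cs,_=cv2.findContours(mm,cv2.RETR_EXTERNAL,cv2.CHAIN_APPROX_NONE); k=max(cs,key=cv2.contourArea)
print(cv2.boundingRect(k)); (x,y),r=cv2.minEnclosingCircle(k); print("circ",x,y,r,onplane(c,x,y,49).round(2))
el=cv2.fitEllipse(cv2.convexHull(k)); print("ell",el,onplane(c,*el[0],49).round(2))
# wing top by hue/brightness
sub=hsv[155:215,228:285]; print([tuple(hsv[v,u]) for v,u in [(190,248),(190,252),(190,256),(190,260),(190,265)]])
```

```text
[ 81  11 165] [ 69  16 164] [  0   0 137] [  0   2 140]
[418.51933905 215.58261153  82.31573723] [398.09148375 236.04883194  82.78408873] [394.80415693 214.16955562  48.67295645]
(231, 157, 51, 55)
circ 255.98391723632812 183.90353393554688 27.115604400634766 [410.21 224.35  49.  ]
ell ((256.0350341796875, 183.08810424804688), (49.592063903808594, 53.9642448425293), 171.3214569091797) [409.71 225.04  49.  ]
[(np.uint8(0), np.uint8(0), np.uint8(131)), (np.uint8(64), np.uint8(13), np.uint8(161)), (np.uint8(81), np.uint8(11), np.uint8(165)), (np.uint8(72), np.uint8(16), np.uint8(161)), (np.uint8(90), np.uint8(2), np.uint8(140))]
```

View pics/w1c.png

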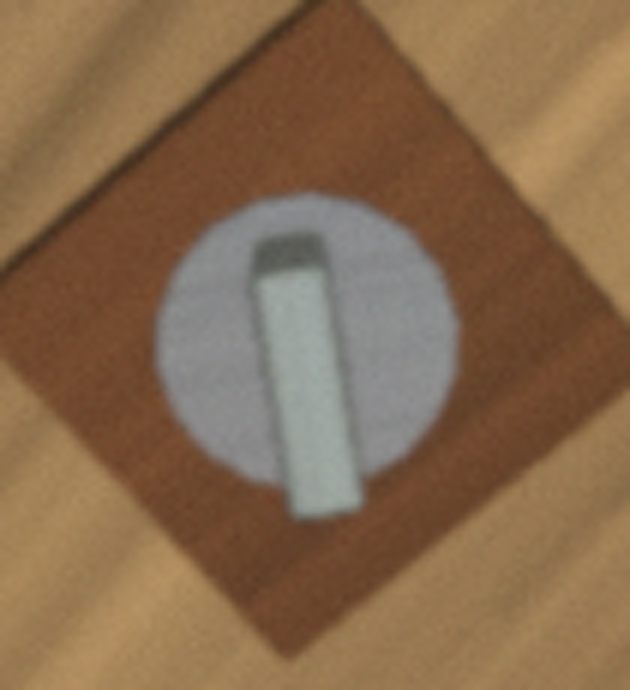

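```bash
cat >> h.py <<'E'
def wingtop(c,p,d,box,ztop,vmin=145):
    x0,y0,x1,y1=box
    b=cv2.GaussianBlur(p,(3,3),0); v=cv2.cvtColor(b,cv2.COLOR_BGR2HSV)
    W=cloud(c,d)
    m=((v[...,2]>vmin)&(v[...,1]<70)&(abs(W[...,2]-ztop)<12)).astype(np.uint8); mm=np.zeros_like(m); mm[y0:y1,x0:x1]=m[y0:y1,x0:x1]
    cs,_=cv2.findContours(mm,cv2.RETR_EXTERNAL,cv2.CHAIN_APPROX_NONE); k=max(cs,key=cv2.contourArea)
    P=np.array([onplane(c,*q[0],ztop)[:2] for q in k],np.float32)
    r=cv2.minAreaRect(P); q=cv2.boxPoints(r); e=max([q[1]-q[0],q[2]-q[1]],key=np.linalg.norm)
    print("wing ctr",np.round(r[0],2),"size",np.round(r[1],1),"long yaw",np.degrees(np.arctan2(e[1],e[0])).round(2),"px area",cv2.contourArea(k))
    return r
E
python3 - <<'E'
from h import *
c,p,d=load("wrist","1")
for vm in (140,147,152): wingtop(c,p,d,(220,150,292,222),83,vm)
# flange circle without wing tip: fit circle to flange edge points on plane 49, upper part
hsv=cv2.cvtColor(p,cv2.COLOR_BGR2HSV)
m=((hsv[...,1]<70)).astype(np.uint8); mm=np.zeros_like(m); mm[150:218,220:292]=m[150:218,220:292]
cs,_=cv2.findContours(mm,cv2.RETR_EXTERNAL,cv2.CHAIN_APPROX_NONE); k=max(cs,key=cv2.contourArea)[:,0]
k=k[k[:,1]<200]
P=np.array([onplane(c,*q,49)[:2] for q in k]); A=np.c_[2*P,np.ones(len(P))]; s=np.linalg.lstsq(A,(P**2).sum(1),rcond=None)[0]
print("flange",s[:2],np.sqrt(s[2]+s[0]**2+s[1]**2))
# holder edges
E
```

```text
wing ctr [408.51 226.32] size [ 9.8 37.4] long yaw -41.5 px area 362.0
wing ctr [408.66 226.25] size [ 8.9 36.8] long yaw -41.15 px area 324.5
wing ctr [408.55 226.29] size [ 8.1 36. ] long yaw -41.18 px area 288.5
flange [408.64297097 225.84058553] 25.349234035651026
```

```bash
python3 -c "
from h import *
tocmd([408.5,226.1,110],138.7)"
```

```text
rot [-1.000e-04 -3.000e-04 -1.602e-01] shift [-0.0048  0.0006  0.0996] yaw now 129.52 q6 -0.317
```

Emit:
arm_command(targets=[[[0,0,-0.08],[-0.003,0,0.04],0],[[0,0,-0.16],[-0.005,0.0005,0.08],0],[[0,0,-0.16],[-0.005,0.0005,0.099],0],[[0,0,-0.16],[-0.005,0.0005,0.0995],0],[[0,0,-0.16],[-0.005,0.0005,0.0995],0]])

```text
t: 1.9
eef_pos: [408.7, 226.3, 110.5]
tcp_rot: [-3.141, -0.0, 2.422]
ft_force: [-0.7, -0.9, 0.3]
opening: 0.999
```

Run:
```python
from h import *
s=env.state(); print(s['eef_pos'],s['tcp_rot'])
c,p,d=snap('wrist','2')
for vm in (140,147,152): wingtop(c,p,d,(200,150,320,285),83,vm)
tocmd([408.5,226.1,51],138.7)
```

```text
[408.65596615 226.30343794 110.54091473] [-3.14148603e+00 -1.81825457e-04  2.42174483e+00]
wing ctr [408.54 226.63] size [ 9.6 37. ] long yaw -41.59 px area 810.0
wing ctr [408.52 226.59] size [ 9.5 37. ] long yaw -41.59 px area 788.0
wing ctr [408.3  226.35] size [ 8.8 37. ] long yaw -40.94 px area 725.5
rot [0.0011 0.0005 0.0008] shift [ 0.0003 -0.0005  0.0601] yaw now 138.75 q6 -0.487
```

View pics/wrist2.png

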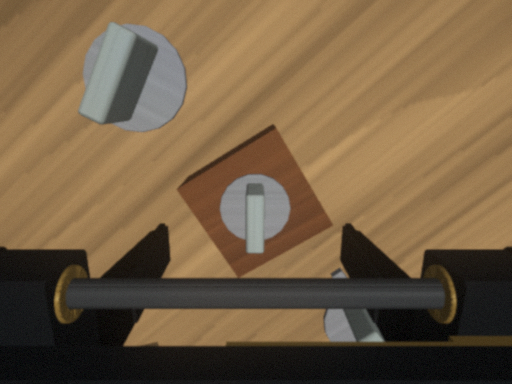

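The wing runs vertically in the view at (255,225), aligned with the jaws. Descending, then closing.

Emit:
arm_command(targets=[[[0,0,0],[0,0,0.03],0],[[0,0,0],[0,0,0.05],0],[[0,0,0],[0,0,0.059],0],[[0,0,0],[0,0,0.059],0]])

```text
t: 2.35
eef_pos: [408.9, 225.7, 51.3]
tcp_rot: [-3.142, -0.0, 2.421]
ft_force: [0.3, -0.9, 0.2]
opening: 1.001
```

Emit:
arm_command(targets=[[[0,0,0],[0,0,0],255],[[0,0,0],[0,0,0],255],[[0,0,0],[0,0,0],255],[[0,0,0],[0,0,0],255],[[0,0,0],[0,0,0],255],[[0,0,0],[0,0,0],255],[[0,0,0],[0,0,0],255],[[0,0,0],[0,0,0],255]])

```text
t: 3.15
eef_pos: [408.9, 225.6, 51.1]
tcp_rot: [3.142, -0.0, 2.421]
ft_force: [-0.0, -0.7, -0.3]
opening: 0.384
```

Emit:
arm_command(targets=[[[0,0,0],[0,0,0],255],[[0,0,0],[0,0,0],255],[[0,0,0],[0,0,0],255],[[0,0,0],[0,0,0],255],[[0,0,0],[0,0,0],255],[[0,0,0],[0,0,0],255]])

```text
t: 3.75
eef_pos: [408.9, 225.6, 51.1]
tcp_rot: [3.141, -0.0, 2.421]
ft_force: [-0.7, -0.1, -0.8]
opening: 0.126
```

Gripped: 0.126 × 95 mm is the 12 mm wing. Lifting straight up.

Emit:
arm_command(targets=[[[0,0,0],[0,0,-0.01],255],[[0,0,0],[0,0,-0.03],255],[[0,0,0],[0,0,-0.06],255],[[0,0,0],[0,0,-0.09],255],[[0,0,0],[0,0,-0.12],255],[[0,0,0],[0,0,-0.145],255],[[0,0,0],[0,0,-0.155],255],[[0,0,0],[0,0,-0.155],255]])

```text
t: 4.55
eef_pos: [409.0, 225.7, 207.2]
tcp_rot: [3.139, 0.001, 2.421]
ft_force: [0.1, -1.5, -2.4]
opening: 0.129
```

Run:
```python
from h import *
s=env.state(); print(s['eef_pos'],s['tcp_rot'],s['ft_force'],s['opening'])
c,p,d=snap('wrist','3')
crop(p,150,150,360,384,3,"w3c")
# project stud from tool frame: tcp,wing top etc
tocmd([490,-70,206],52)
```

```text
[409.03238168 225.65018612 207.21906389] [3.13944237e+00 1.04791506e-03 2.42089713e+00] [ 0.05807464 -1.54734267 -2.37203638] 0.12893508707611215
rot [ 5.0000e-04 -2.0000e-04  1.5132e+00] shift [-0.2561 -0.1682  0.    ] yaw now 138.7 q6 -0.488
```

View pics/w3c.png

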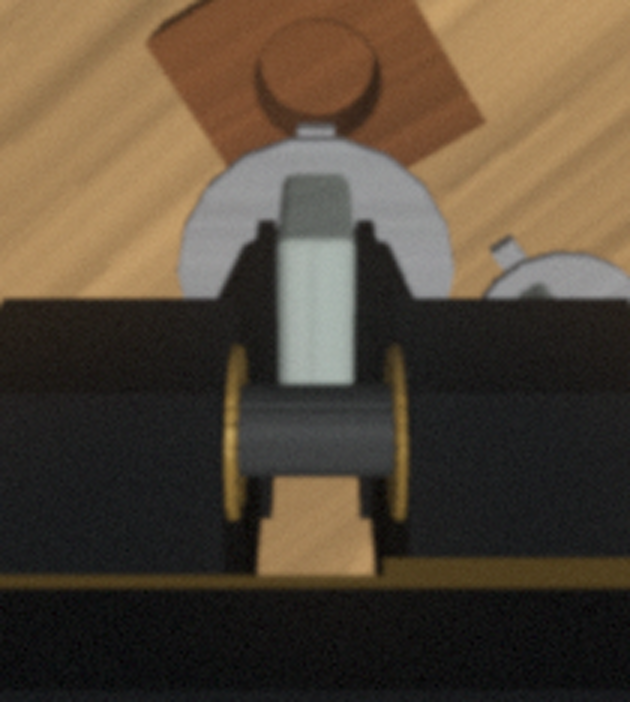

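The stud is in hand and out of the hole. The flange is visible, and the end of the key pokes out beyond it at crop (316,128). Now to measure where it sits in the tool frame.

```bash
cat >> h.py <<'E'
def toolT(s):
    T=np.eye(4); T[:3,:3]=Rn.from_euler("xyz",s["tcp_rot"]).as_matrix(); T[:3,3]=s["eef_pos"]; return T
def intool(c,s,u,v,h):   # point on pixel ray at tool z = -h (h mm above TCP)
    o,r=ray(c,u,v); T=toolT(s); o=T[:3,:3].T@(o-T[:3,3]); r=T[:3,:3].T@r
    return (o+r*((-h)-o[2])/r[2])
E
python3 - <<'E'
from h import *
c,p,d=load("wrist","3"); s=env.state()
g=cv2.cvtColor(p,cv2.COLOR_BGR2GRAY).astype(int)
hsv=cv2.cvtColor(p,cv2.COLOR_BGR2HSV)
# wing top columns at rows 235..270
L=[];R=[]
for v in range(238,272,3):
    row=g[v,235:280]; dd=np.diff(row); a=235+np.argmax(dd)+.5; b=235+np.argmin(dd)+.5; L.append(a);R.append(b)
    if v in(238,250,271): print(v,a,b,[intool(c,s,x,v,32).round(1) for x in(a,b)])
m=(np.mean(L)+np.mean(R))/2; print("wing mid col",m, intool(c,s,m,250,32).round(2))
# wing top front edge
col=g[200:260,256]; print("col",list(col)); 
print("frontedge row ~", 200+np.argmax(np.diff(col))+.5, intool(c,s,256,200+np.argmax(np.diff(col))+.5,32).round(2))
# key end
sat=hsv[...,1].astype(int); print("sat col255 rows180..205",list(sat[183:203,255])); print("row193 sat",list(sat[193,240:272]))
E
```

```text
238 241.5 267.5 [array([ 15.8,  -5.9, -32. ]), array([ 15.8,   5.8, -32. ])]
250 241.5 267.5 [array([  9.9,  -6. , -32. ]), array([  9.9,   5.8, -32. ])]
271 242.5 267.5 [array([ -0.7,  -5.7, -32. ]), array([ -0.7,   5.9, -32. ])]
wing mid col 254.91666666666669 [  9.88   0.1  -32.  ]
col [np.int64(149), np.int64(149), np.int64(146), np.int64(150), np.int64(148), np.int64(151), np.int64(147), np.int64(138), np.int64(115), np.int64(99), np.int64(100), np.int64(103), np.int64(98), np.int64(98), np.int64(97), np.int64(98), np.int64(100), np.int64(99), np.int64(96), np.int64(100), np.int64(99), np.int64(102), np.int64(100), np.int64(99), np.int64(100), np.int64(98), np.int64(101), np.int64(102), np.int64(110), np.int64(128), np.int64(150), np.int64(163), np.int64(168), np.int64(171), np.int64(173), np.int64(174), np.int64(173), np.int64(175), np.int64(173), np.int64(174), np.int64(174), np.int64(173), np.int64(176), np.int64(174), np.int64(174), np.int64(174), np.int64(174), np.int64(176), np.int64(177), np.int64(173), np.int64(176), np.int64(174), np.int64(174), np.int64(175), np.int64(
[... 192 characters left out ...]
2), np.int64(150), np.int64(151), np.int64(147), np.int64(128), np.int64(89), np.int64(39), np.int64(7), np.int64(4), np.int64(2), np.int64(4), np.int64(4), np.int64(7), np.int64(5), np.int64(3), np.int64(2), np.int64(7), np.int64(0)]
row193 sat [np.int64(147), np.int64(148), np.int64(144), np.int64(141), np.int64(143), np.int64(139), np.int64(137), np.int64(124), np.int64(74), np.int64(17), np.int64(4), np.int64(0), np.int64(4), np.int64(2), np.int64(4), np.int64(4), np.int64(2), np.int64(2), np.int64(4), np.int64(4), np.int64(4), np.int64(26), np.int64(99), np.int64(120), np.int64(131), np.int64(131), np.int64(133), np.int64(133), np.int64(138), np.int64(143), np.int64(145), np.int64(153)]
```

The wing sits centred in the jaws (y = 0.1, front edge at x = 19.85 against 20 expected). Next is the view over the slot, with the TCP set back 35 mm so that the slot shows clear of the flange.

Run:
```python
from h import *
s=env.state(); c=get_calibration("wrist")
print("key end", intool(c,s,255,190.7,-39.6).round(2))
tocmd([483,-123,207],63.2)
```

```text
key end [18.9  -0.17 39.6 ]
rot [ 5.0000e-04 -1.0000e-04  1.3177e+00] shift [-0.2858 -0.2127 -0.001 ] yaw now 138.7 q6 -0.488
```

Emit:
arm_command(targets=[[[0,0,0.06],[-0.015,-0.011,0],255],[[0,0,0.17],[-0.04,-0.03,0],255],[[0,0,0.3],[-0.07,-0.052,0],255],[[0,0,0.43],[-0.1,-0.074,0],255],[[0,0,0.56],[-0.13,-0.097,0],255],[[0,0,0.69],[-0.16,-0.119,0],255],[[0,0,0.82],[-0.19,-0.141,0],255],[[0,0,0.95],[-0.22,-0.164,0],255]])

```text
t: 5.4
eef_pos: [465.5, -44.3, 204.6]
tcp_rot: [-3.139, -0.0, 1.465]
ft_force: [0.8, -0.4, -1.7]
opening: 0.122
```

Run:
```python
from h import *
print(env.state()['eef_pos'],env.state()['opening'])
tocmd([483,-123,207],63.2)
```

```text
[465.45583741 -44.31306519 204.57425671] 0.12239402318374268
rot [-0.0026 -0.      0.3623] shift [-0.0764  0.0257 -0.0025] yaw now 83.96 q6 -0.131
```

Emit:
arm_command(targets=[[[0,0,0.13],[-0.028,0.009,0],255],[[0,0,0.25],[-0.052,0.017,-0.001],255],[[0,0,0.34],[-0.07,0.023,-0.001],255],[[0,0,0.367],[-0.078,0.025,-0.001],255],[[0,0,0.367],[-0.078,0.025,-0.001],255],[[0,0,0.367],[-0.078,0.025,-0.001],255]])

```text
t: 6.0
eef_pos: [482.5, -122.3, 206.4]
tcp_rot: [-3.14, -0.0, 1.106]
ft_force: [-0.0, -0.2, -1.2]
opening: 0.12
```

Run:
```python
from h import *
s=env.state(); print(s['eef_pos'],s['tcp_rot'],s['qvel'].round(3),s['ft_force'])
c,p,d=snap('wrist','4')
print(env.state()['eef_pos'])
crop(p,150,60,360,260,3,"w4c")
```

```text
[ 482.53202342 -122.27453269  206.43397663] [-3.14007089e+00 -1.30421143e-04  1.10589326e+00] [ 0.009 -0.011 -0.001 -0.001  0.001  0.004] [-0.02474714 -0.16822219 -1.22990047]
[ 482.60739398 -122.09678192  206.69868539]
```

View pics/w4c.png

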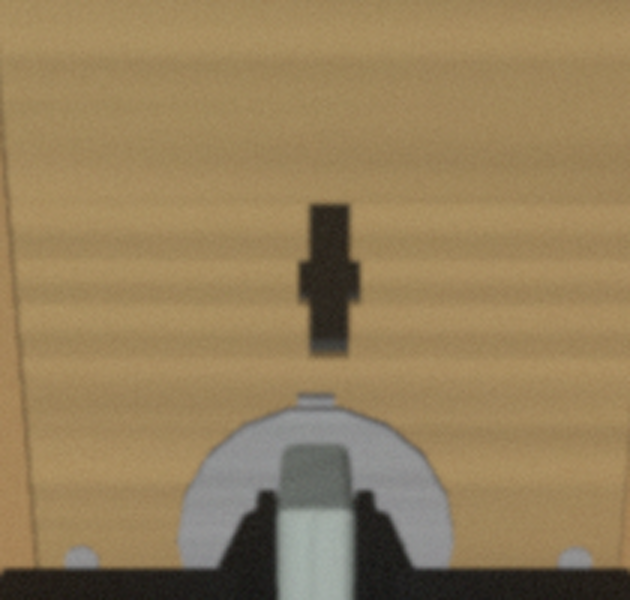

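The slot shows at crop (330,280), lined up with the tool axis, and the key end is at (316,398). I'll measure the slot's centre and angle in the tool frame.

```bash
cat >> h.py <<'E'
def slotfind(c,s,p,box,h,sat=120,prt=True):
    x0,y0,x1,y1=box
    b=cv2.resize(p[y0:y1,x0:x1],None,fx=4,fy=4,interpolation=cv2.INTER_CUBIC)
    m=(cv2.cvtColor(b,cv2.COLOR_BGR2GRAY)<95).astype(np.uint8)
    cs,_=cv2.findContours(m,cv2.RETR_EXTERNAL,cv2.CHAIN_APPROX_NONE); k=max(cs,key=cv2.contourArea)[:,0]
    P=np.array([intool(c,s,(q[0]+.5)/4-.5+x0,(q[1]+.5)/4-.5+y0,h)[:2] for q in k],np.float32)
    r=cv2.minAreaRect(P); q=cv2.boxPoints(r); e=max([q[1]-q[0],q[2]-q[1]],key=np.linalg.norm)
    # edges of the long sides for angle
    cx,cy=r[0]; end=(abs(P[:,0]-cx)>8)&(abs(P[:,0]-cx)<19.5)
    out=[]
    for sg in (1,-1):
        S=P[end&(np.sign(P[:,1]-cy)==sg)]; f=np.polyfit(S[:,0]-cx,S[:,1],1); out.append(f)
    print("slot ctr tool",np.round(r[0],2),"size",np.round(r[1],2),"side angles deg",[np.degrees(np.arctan(f[0])).round(2) for f in out],"side y",[f[1].round(2) for f in out],"x range",P[:,0].min().round(2),P[:,0].max().round(2))
    return r,out
E
python3 - <<'E'
from h import *
c,p,d=load("wrist","4"); s=env.state()
W=cloud(c,d); print("panel z",np.median(W[100:120,200:320,2]), np.median(W[150:170,220:245,2]))
g=cv2.cvtColor(p,cv2.COLOR_BGR2GRAY); print(list(g[150,240:280])); print(list(g[120:190,260]))
slotfind(c,s,p,(240,115,290,186),108-206.5)
# same for the flange/wing
for v in (240,): 
    row=g[v,235:280].astype(int); dd=np.diff(row); print(235+np.argmax(dd)+.5,235+np.argmin(dd)+.5)
E
```

```text
panel z 107.25963663964643 107.28867198267127
[np.uint8(146), np.uint8(146), np.uint8(145), np.uint8(146), np.uint8(146), np.uint8(144), np.uint8(143), np.uint8(142), np.uint8(132), np.uint8(98), np.uint8(55), np.uint8(37), np.uint8(42), np.uint8(41), np.uint8(41), np.uint8(45), np.uint8(39), np.uint8(42), np.uint8(38), np.uint8(38), np.uint8(39), np.uint8(34), np.uint8(40), np.uint8(40), np.uint8(40), np.uint8(40), np.uint8(45), np.uint8(41), np.uint8(48), np.uint8(73), np.uint8(115), np.uint8(139), np.uint8(145), np.uint8(144), np.uint8(146), np.uint8(146), np.uint8(147), np.uint8(146), np.uint8(144), np.uint8(146)]
[np.uint8(139), np.uint8(141), np.uint8(139), np.uint8(140), np.uint8(141), np.uint8(139), np.uint8(132), np.uint8(113), np.uint8(75), np.uint8(43), np.uint8(41), np.uint8(41), np.uint8(40), np.uint8(43), np.uint8(42), np.uint8(37), np.uint8(40), np.uint8(36), np.uint8(38), np.uint8(38), np.uint8(39), np.uint8(37), np.uint8(40), np.uint8(43), np.uint8(43), np.uint8(39), np.uint8(40), np.uint8(42), np.uint8(40), np.uint8(38), np.uint8(39), np.uint8(38), np.uint8(42), np.uint8(32), np.uint8(38), np.uint8(40), np.uint8(37), np.uint8(36), np.uint8(37), np.uint8(39), np.uint8(40), np.uint8(41), np.uint8(40), np.uint8(38), np.uint8(40), np.uint8(33), np.uint8(41), np.uint8(38), np.uint8(36), np.uint8(40), np.uint8(39), np.uint8(42), np.uint8(47), np.uint8(56), np.uint8(60), np.uint8(68), np.uint8(71), np.uint8(83), np.uint8(96), np.uint8(116), np.uint8(137), np.uint8(145), np.uint8(147), np.uint8(144), np.uint8(142), np.uint8(142), np.uint8(139), np.uint8(138), np.uint8(136), np.uint8(131)]
slot ctr tool [34.39  4.11] size [40.76 16.62] side angles deg [np.float64(0.09), np.float64(0.02)] side y [np.float64(9.29), np.float64(-1.22)] x range 14.01 54.77
241.5 267.5
```

Emit:
arm_command(targets=[[[0,0,0],[0.015,0.002,0],255],[[0,0,0],[0.03,0.0035,0],255],[[0,0,0],[0.0344,0.004,0.01],255],[[0,0,0],[0.0344,0.004,0.03],255],[[0,0,0],[0.0344,0.004,0.043],255],[[0,0,0],[0.0344,0.004,0.045],255],[[0,0,0],[0.0344,0.004,0.045],255],[[0,0,0],[0.0344,0.004,0.045],255]])

```text
t: 6.85
eef_pos: [502.4, -93.9, 162.5]
tcp_rot: [3.141, -0.0, 1.104]
ft_force: [0.3, -0.3, -1.1]
opening: 0.125
```

Run:
```python
from h import *
s=env.state(); print(s['eef_pos'],s['tcp_rot'],s['ft_force'])
c,p,d=snap('wrist','5')
crop(p,190,150,320,260,5,"w5c")
```

```text
[502.36299014 -93.91285426 162.51357881] [ 3.14093301e+00 -1.97504600e-04  1.10416953e+00] [ 0.30391485 -0.25059155 -1.10234262]
```

View pics/w5c.png

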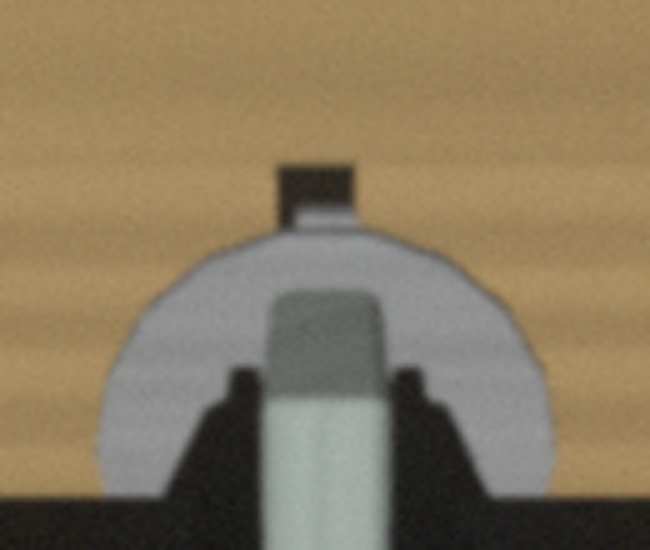

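Run:
```python
from h import *
s=env.state(); c=pickle.load(open("pics/wrist5.pkl","rb")); p=cv2.imread("pics/wrist5.png")
print(s['eef_pos'],s['tcp_rot'])
C=np.linalg.inv(toolT(s))@c["world_from_camera"]; print(C[:3,3].round(2))
g=cv2.cvtColor(p,cv2.COLOR_BGR2GRAY).astype(float)
def sub(a,x0,th):
    for i in range(len(a)-1):
        if (a[i]-th)*(a[i+1]-th)<0: yield x0+i+(a[i]-th)/(a[i]-a[i+1])
h=108-162.4
for v in (185,187,189): 
    e=list(sub(g[v,235:275],235,92)); print(v,np.round(e,2),[intool(c,s,x,v,h).round(2)[1] for x in e])
for u in (248,250,254,258): 
    e=list(sub(g[175:200,u],175,92)); print(u,np.round(e,2),[intool(c,s,u,x,h).round(2)[0] for x in e])
for v in (193,194):
    print(v,list(g[v,242:266].astype(int)))
print([intool(c,s,x,193.5,-39.6).round(2) for x in (249.2,261.2)])
print("key end rows col256:",list(g[185:200,256].astype(int)), intool(c,s,256,191.2,-39.6).round(2))
```

```text
[502.35607129 -93.99516133 162.63649709] [ 3.14063800e+00 -2.55900744e-04  1.10402418e+00]
[  75.43    0.21 -169.24]
185 [244.92 260.4 ] [np.float64(-6.5), np.float64(4.23)]
187 [245.09 260.38] [np.float64(-6.39), np.float64(4.22)]
189 [245.15 260.33] [np.float64(-6.36), np.float64(4.2)]
248 [182.51 195.52] [np.float64(21.04), np.float64(11.68)]
250 [182.47 191.62] [np.float64(21.07), np.float64(14.51)]
254 [182.5  191.48] [np.float64(21.05), np.float64(14.61)]
258 [182.5  191.48] [np.float64(21.05), np.float64(14.61)]
193 [np.int64(138), np.int64(137), np.int64(126), np.int64(92), np.int64(54), np.int64(46), np.int64(66), np.int64(102), np.int64(127), np.int64(134), np.int64(136), np.int64(133), np.int64(130), np.int64(132), np.int64(132), np.int64(126), np.int64(131), np.int64(131), np.int64(127), np.int64(130), np.int64(133), np.int64(137), np.int64(137), np.int64(137)]
194 [np.int64(133), np.int64(134), np.int64(128), np.int64(95), np.int64(56), np.int64(50), np.int64(72), np.int64(111), np.int64(134), np.int64(137), np.int64(140), np.int64(138), np.int64(139), np.int64(138), np.int64(134), np.int64(134), np.int64(136), np.int64(139), np.int64(137), np.int64(134), np.int64(128), np.int64(129), np.int64(135), np.int64(134)]
[array([17.27, -3.31, 39.6 ]), array([17.27,  4.51, 39.6 ])]
key end rows col256: [np.int64(40), np.int64(41), np.int64(43), np.int64(41), np.int64(43), np.int64(55), np.int64(80), np.int64(102), np.int64(132), np.int64(134), np.int64(116), np.int64(114), np.int64(134), np.int64(143), np.int64(148)] [18.82  1.12 39.6 ]
```

Measured at this height, the slot centre is at tool y = −1.1, x = +0.05. The key centre is at about y = +0.2. I'll correct y by −1.3 mm and look again.

Emit:
arm_command(targets=[[[0,0,0],[0,-0.0013,0],255],[[0,0,0],[0,-0.0013,0],255],[[0,0,0],[0,-0.0013,0],255],[[0,0,0],[0,-0.0013,0],255]])

```text
t: 7.3
eef_pos: [500.9, -93.5, 162.2]
tcp_rot: [3.141, -0.0, 1.104]
ft_force: [1.0, 0.1, -1.3]
opening: 0.124
```

```bash
cat >> h.py <<'E'
def sub(a,x0,th):
    for i in range(len(a)-1):
        if (a[i]-th)*(a[i+1]-th)<0: yield x0+i+(a[i]-th)/(a[i]-a[i+1])
E
python3 - <<'E'
from h import *
s=env.state(); c,p,d=snap('wrist','6'); s2=env.state()
print(s['eef_pos'],s2['eef_pos'],s['tcp_rot'])
g=cv2.cvtColor(p,cv2.COLOR_BGR2GRAY).astype(float)
h=108-s['eef_pos'][2]
for v in (182,184,186,188,190): 
    e=list(sub(g[v,235:275],235,92)); print(v,np.round(e,2),[intool(c,s,x,v,h).round(2)[1] for x in e])
for u in (250,254,258): 
    e=list(sub(g[170:200,u],170,92)); print(u,np.round(e,2),[intool(c,s,u,x,h).round(2)[0] for x in e])
crop(p,190,150,320,260,5,"w6c")
print(list(g[193,242:268].astype(int)))
E
```

```text
[500.90929726 -93.54453956 162.24126494] [500.93406359 -93.49047835 162.23561224] [ 3.14134039e+00 -1.17430813e-04  1.10368175e+00]
182 [] []
184 [247.1  262.29] [np.float64(-4.94), np.float64(5.58)]
186 [247.14 262.4 ] [np.float64(-4.92), np.float64(5.66)]
188 [247.15 262.4 ] [np.float64(-4.92), np.float64(5.67)]
190 [247.14 262.34] [np.float64(-4.94), np.float64(5.64)]
250 [182.15 191.44] [np.float64(21.27), np.float64(14.62)]
254 [182.18 191.48] [np.float64(21.25), np.float64(14.59)]
258 [182.11 191.48] [np.float64(21.3), np.float64(14.58)]
[np.int64(137), np.int64(138), np.int64(140), np.int64(136), np.int64(127), np.int64(98), np.int64(77), np.int64(103), np.int64(127), np.int64(135), np.int64(132), np.int64(132), np.int64(131), np.int64(129), np.int64(130), np.int64(134), np.int64(128), np.int64(131), np.int64(126), np.int64(97), np.int64(84), np.int64(112), np.int64(131), np.int64(135), np.int64(139), np.int64(141)]
```

View pics/w6c.png

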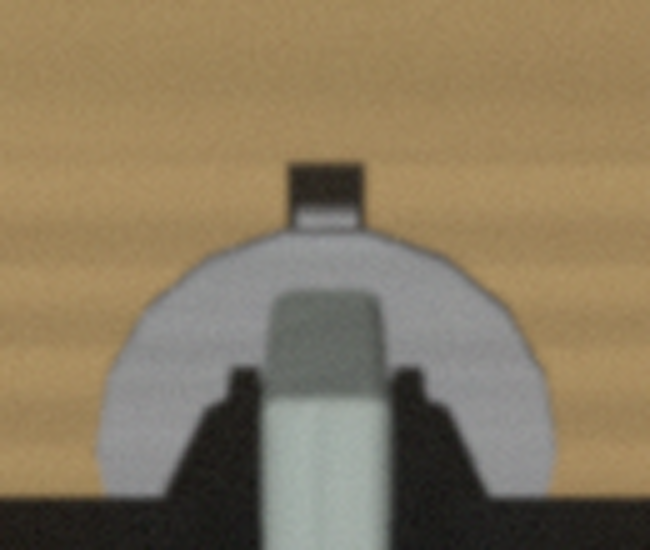

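The key is centred in the slot to within about 0.3 mm. Lowering it in gently.

Emit:
arm_command(targets=[[[0,0,0],[0.0002,0,0.003],255],[[0,0,0],[0.0002,0,0.006],255],[[0,0,0],[0.0002,0,0.009],255],[[0,0,0],[0.0002,0,0.012],255],[[0,0,0],[0.0002,0,0.014],255],[[0,0,0],[0.0002,0,0.016],255],[[0,0,0],[0.0002,0,0.018],255],[[0,0,0],[0.0002,0,0.02],255]])

```text
t: 8.15
eef_pos: [501.0, -93.3, 142.0]
tcp_rot: [3.142, -0.0, 1.104]
ft_force: [-0.7, 0.1, -1.5]
opening: 0.122
```

Emit:
arm_command(targets=[[[0,0,0],[0,0,0.003],255],[[0,0,0],[0,0,0.006],255],[[0,0,0],[0,0,0.009],255],[[0,0,0],[0,0,0.012],255],[[0,0,0],[0,0,0.015],255],[[0,0,0],[0,0,0.018],255],[[0,0,0],[0,0,0.021],255],[[0,0,0],[0,0,0.024],255]])

```text
t: 8.95
eef_pos: [501.0, -93.3, 117.9]
tcp_rot: [-3.142, -0.0, 1.104]
ft_force: [-0.8, -0.0, -1.5]
opening: 0.127
```

No contact yet. Key and shank have passed through freely. Now feeling for the flange contact, expected near TCP z ≈ 114.

Emit:
arm_command(targets=[[[0,0,0],[0,0,0.001],255],[[0,0,0],[0,0,0.002],255],[[0,0,0],[0,0,0.003],255],[[0,0,0],[0,0,0.004],255],[[0,0,0],[0,0,0.0045],255],[[0,0,0],[0,0,0.005],255]])

```text
t: 9.55
eef_pos: [501.0, -93.3, 113.3]
tcp_rot: [3.141, -0.0, 1.104]
ft_force: [-0.5, 0.7, 2.6]
opening: 0.123
```

Emit:
arm_command(targets=[[[0,0,0],[0,0,0.0005],255],[[0,0,0],[0,0,0.001],255],[[0,0,0],[0,0,0.0015],255],[[0,0,0],[0,0,0.002],255]])

```text
t: 9.95
eef_pos: [501.0, -93.3, 111.2]
tcp_rot: [3.141, -0.0, 1.104]
ft_force: [-1.4, 0.4, 4.0]
opening: 0.126
```

Emit:
arm_command(targets=[[[0,0,0],[0,0,0.0005],255],[[0,0,0],[0,0,0.001],255],[[0,0,0],[0,0,0.0015],255],[[0,0,0],[0,0,0.002],255]])

```text
t: 10.35
eef_pos: [501.0, -93.3, 109.1]
tcp_rot: [3.141, -0.0, 1.104]
ft_force: [-1.1, 0.7, 6.1]
opening: 0.128
```

Emit:
arm_command(targets=[[[0,0,0],[0,0,0.0003],255],[[0,0,0],[0,0,0.0006],255],[[0,0,0],[0,0,0.0009],255]])

```text
t: 10.65
eef_pos: [501.0, -93.3, 108.2]
tcp_rot: [3.141, -0.0, 1.104]
ft_force: [-0.6, 0.8, 5.1]
opening: 0.127
```

Emit:
arm_command(targets=[[[0,0,0],[0,0,0.0003],255],[[0,0,0],[0,0,0.0006],255],[[0,0,0],[0,0,0.0009],255]])

```text
t: 10.95
eef_pos: [501.0, -93.3, 107.3]
tcp_rot: [3.141, -0.0, 1.104]
ft_force: [-1.3, 0.6, 5.1]
opening: 0.122
```

Emit:
arm_command(targets=[[[0,0,0],[0,0,0.0003],255],[[0,0,0],[0,0,0.0006],255],[[0,0,0],[0,0,0.0009],255]])

```text
t: 11.25
eef_pos: [501.0, -93.3, 106.5]
tcp_rot: [3.141, -0.0, 1.104]
ft_force: [-0.3, 0.1, 6.9]
opening: 0.124
```

Emit:
arm_command(targets=[[[0,0,0],[0,0,0.0003],255],[[0,0,0],[0,0,0.0006],255],[[0,0,0],[0,0,0.0008],255]])

```text
t: 11.55
eef_pos: [501.0, -93.3, 105.7]
tcp_rot: [3.141, -0.0, 1.104]
ft_force: [-1.4, 0.2, 5.9]
opening: 0.126
```

Emit:
arm_command(targets=[[[0,0,0],[0,0,0.0003],255],[[0,0,0],[0,0,0.0006],255],[[0,0,0],[0,0,0.0008],255]])

```text
t: 11.85
eef_pos: [501.0, -93.3, 104.9]
tcp_rot: [3.141, -0.0, 1.104]
ft_force: [-2.0, 1.8, 7.0]
opening: 0.124
```

Emit:
arm_command(targets=[[[0,0,0],[0,0,0.0003],255],[[0,0,0],[0,0,0.0006],255],[[0,0,0],[0,0,0.0008],255]])

```text
t: 12.15
eef_pos: [501.0, -93.3, 104.1]
tcp_rot: [3.141, -0.0, 1.104]
ft_force: [-1.5, -0.5, 6.4]
opening: 0.127
```

Emit:
arm_command(targets=[[[0,0,0],[0,0,0.0003],255],[[0,0,0],[0,0,0.0006],255],[[0,0,0],[0,0,0.0008],255]])

```text
t: 12.45
eef_pos: [501.0, -93.3, 103.5]
tcp_rot: [3.141, -0.0, 1.104]
ft_force: [-3.2, 0.9, 11.1]
opening: 0.123
```

Emit:
arm_command(targets=[[[0,0,0],[0,0,0.0001],255],[[0,0,0],[0,0,0.0002],255],[[0,0,0],[0,0,0.0003],255]])

```text
t: 12.75
eef_pos: [501.0, -93.3, 103.4]
tcp_rot: [3.141, -0.0, 1.104]
ft_force: [-2.7, 0.7, 13.0]
opening: 0.124
```

The force jumped off the spring line to 11–13 N at about 10.6 mm down and the motion stalled: that is the rubber pad, the end of the push. I'll ease back 0.9 mm and start turning clockwise, watching force and moment.

Emit:
arm_command(targets=[[[0,0,0],[0,0,-0.0005],255],[[0,0,0],[0,0,-0.0009],255],[[0,0,0.05],[0,0,-0.0009],255],[[0,0,0.1],[0,0,-0.0009],255],[[0,0,0.15],[0,0,-0.0009],255],[[0,0,0.2],[0,0,-0.0009],255]])

```text
t: 13.35
eef_pos: [501.2, -93.4, 104.0]
tcp_rot: [3.141, -0.0, 0.902]
ft_force: [0.5, 0.3, 7.1]
opening: 0.121
```

```bash
python3 -c "
from h import *
s=env.state(); print(s['eef_pos'],s['tcp_rot'],s['ft_force'],s['moment'],s['joints'][5],s['opening'])"
```

```text
[501.24759385 -93.4141579  104.01492477] [ 3.14087127e+00 -2.82384190e-04  9.01885453e-01] [0.45903708 0.28074148 7.05002848] [-0.13693285  0.22698338  0.09956504] 0.35502812824897095 0.12113202179123923
```

Emit:
arm_command(targets=[[[0,0,0.08],[0,0,0],255],[[0,0,0.16],[0,0,0],255],[[0,0,0.24],[0,0,0],255],[[0,0,0.32],[0,0,0],255],[[0,0,0.4],[0,0,0],255]])

```text
t: 13.85
eef_pos: [501.3, -93.4, 104.0]
tcp_rot: [3.141, -0.001, 0.501]
ft_force: [-0.3, -0.7, 7.1]
opening: 0.124
```

```bash
python3 -c "
from h import *
s=env.state(); print(s['eef_pos'],s['tcp_rot'],s['ft_force'],s['moment'],s['joints'][5],s['opening'])
c,p,d=snap('wrist','7'); crop(p,150,120,360,330,3,'w7c')"
```

```text
[501.29029909 -93.41350583 104.0185254 ] [ 3.14099358e+00 -5.92607336e-04  5.00681953e-01] [-0.27490979 -0.74306644  7.06508756] [-0.1236377   0.28988279  0.09714565] 0.7562487673329679 0.12408407237900186
```

View pics/w7c.png

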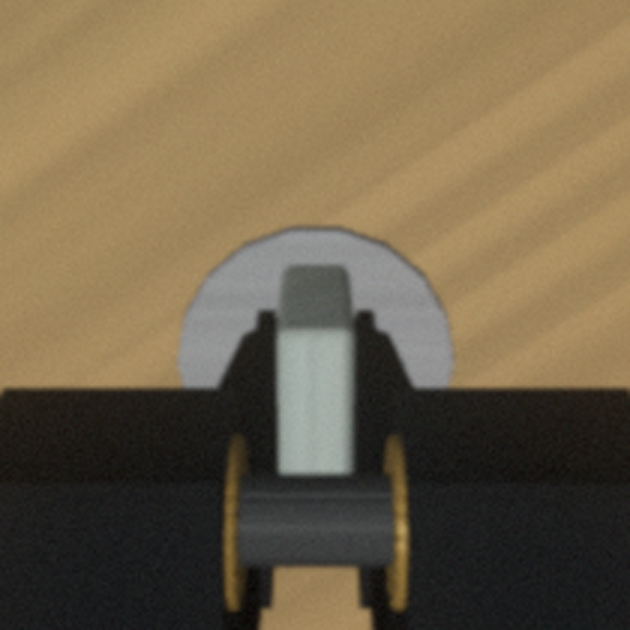

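The wing is still square in the jaws, so the stud is turning with the tool under a moment of only about 0.1 N m. Continuing.

Emit:
arm_command(targets=[[[0,0,0.11],[0,0,0],255],[[0,0,0.22],[0,0,0],255],[[0,0,0.33],[0,0,0],255],[[0,0,0.44],[0,0,0],255],[[0,0,0.55],[0,0,0],255],[[0,0,0.66],[0,0,0],255],[[0,0,0.76],[0,0,0],255],[[0,0,0.85],[0,0,0],255]])

```text
t: 14.7
eef_pos: [501.3, -93.4, 104.0]
tcp_rot: [-3.142, -0.001, -0.35]
ft_force: [0.6, -0.6, 6.9]
opening: 0.121
```

Emit:
arm_command(targets=[[[0,0,0.04],[0,0,0],255],[[0,0,0.08],[0,0,0],255],[[0,0,0.115],[0,0,0],255],[[0,0,0.115],[0,0,0],255]])

```text
t: 15.1
eef_pos: [501.3, -93.4, 104.0]
tcp_rot: [-3.141, -0.001, -0.462]
ft_force: [-1.0, 0.1, 4.9]
opening: 0.124
```

```bash
python3 -c "
from h import *
s=env.state(); print(s['eef_pos'],s['tcp_rot'],s['ft_force'],s['moment'],s['joints'][5],s['opening'])
c,p,d=snap('wrist','8'); crop(p,150,120,360,330,3,'w8c')"
```

```text
[501.32060052 -93.44105484 104.03129957] [-3.14141372e+00 -9.11033207e-04 -4.62427752e-01] [-0.95654442  0.13359378  4.92133241] [-0.00991382  0.25069658 -0.04441528] 1.7192869045805852 0.12435411007283796
```

View pics/w8c.png

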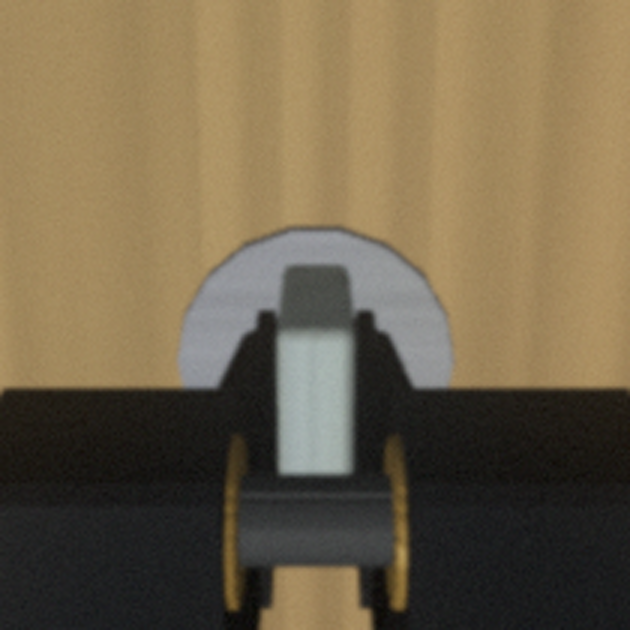

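It has turned 89.7°, with the wing now across the slot. Easing up slowly, still gripped, to seat the key in the groove. The force should fall away once the catch holds it.

Emit:
arm_command(targets=[[[0,0,0],[0,0,-0.0005],255],[[0,0,0],[0,0,-0.001],255],[[0,0,0],[0,0,-0.0015],255],[[0,0,0],[0,0,-0.002],255],[[0,0,0],[0,0,-0.0025],255],[[0,0,0],[0,0,-0.003],255]])

```text
t: 15.75
eef_pos: [501.3, -93.4, 106.9]
tcp_rot: [-3.141, -0.001, -0.461]
ft_force: [1.9, -0.4, 4.4]
opening: 0.119
```

Emit:
arm_command(targets=[[[0,0,0],[0,0,-0.0003],255],[[0,0,0],[0,0,-0.0006],255],[[0,0,0],[0,0,-0.0008],255]])

```text
t: 16.05
eef_pos: [501.2, -93.4, 107.7]
tcp_rot: [-3.141, -0.001, -0.461]
ft_force: [2.3, -1.5, 4.8]
opening: 0.126
```

Emit:
arm_command(targets=[[[0,0,0],[0,0,-0.0002],255],[[0,0,0],[0,0,-0.0004],255],[[0,0,0],[0,0,-0.0005],255]])

```text
t: 16.35
eef_pos: [501.1, -93.4, 108.2]
tcp_rot: [-3.141, -0.0, -0.461]
ft_force: [3.5, -1.9, 5.3]
opening: 0.121
```

Emit:
arm_command(targets=[[[0,0,0],[0,0,-0.0002],255],[[0,0,0],[0,0,-0.0004],255],[[0,0,0],[0,0,-0.0005],255]])

```text
t: 16.65
eef_pos: [501.0, -93.3, 108.5]
tcp_rot: [-3.142, -0.0, -0.461]
ft_force: [4.5, -1.6, 0.1]
opening: 0.125
```

```bash
python3 -c "
from h import *
s=env.state(); print(s['eef_pos'],s['tcp_rot'],s['ft_force'],s['moment'],s['joints'][5],s['opening'])"
```

```text
[500.98545258 -93.29581721 108.50495889] [-3.14152566e+00 -5.40738734e-07 -4.61148632e-01] [ 4.51273764 -1.58384089  0.1060974 ] [-0.24553179 -0.51463374 -0.03976618] 1.7180370200799249 0.12485911873325042
```

The vertical load has gone to the catch (5.3 → 0.1 N at z ≈ 108.4, where the lock was predicted). About 4.8 N of side load remains along the tool x-axis, so I'll relieve it before opening.

Emit:
arm_command(targets=[[[0,0,0],[0.0003,0,0],255],[[0,0,0],[0.0003,0,0],255]])

```text
t: 16.85
eef_pos: [501.0, -93.3, 108.5]
tcp_rot: [-3.142, 0.001, -0.461]
ft_force: [1.9, 0.0, 1.9]
opening: 0.123
```

Emit:
arm_command(targets=[[[0,0,0],[0.0003,0,0],120],[[0,0,0],[0.0003,0,0],120],[[0,0,0],[0.0003,0,0],120],[[0,0,0],[0.0003,0,0],120],[[0,0,0],[0.0003,0,0],120],[[0,0,0],[0.0003,0,0],120],[[0,0,0],[0.0003,0,0],120],[[0,0,0],[0.0003,0,0],120]])

```text
t: 17.65
eef_pos: [501.5, -93.5, 108.6]
tcp_rot: [-3.142, 0.0, -0.461]
ft_force: [-1.1, 0.1, 0.6]
opening: 0.526
```

```bash
python3 -c "
from h import *
s=env.state(); print(s['eef_pos'],s['tcp_rot'],s['ft_force'],s['opening'])
c,p,d=snap('wrist','9'); crop(p,110,120,400,330,2.6,'w9c')"
```

```text
[501.4811874  -93.54713849 108.60397926] [-3.14150917e+00  4.71058974e-05 -4.61217711e-01] [-1.06790983  0.06134926  0.62220217] 0.5264685621332259
```

View pics/w9c.png

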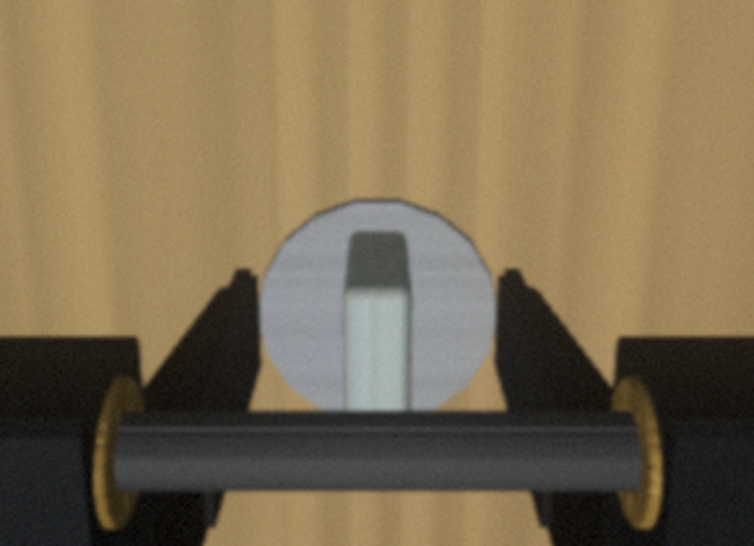

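The fingers are open and clear on both sides, and the stud stays put with the wing upright at (378,340). Retreating straight up, then checking that it is locked.

Emit:
arm_command(targets=[[[0,0,0],[0,0,-0.01],120],[[0,0,0],[0,0,-0.03],120],[[0,0,0],[0,0,-0.06],120],[[0,0,0],[0,0,-0.085],120],[[0,0,0],[0,0,-0.1],120],[[0,0,0],[0,0,-0.1],120],[[0,0,0],[0,0,-0.1],120]])

```text
t: 18.4
eef_pos: [501.3, -93.5, 208.6]
tcp_rot: [-3.141, -0.0, -0.461]
ft_force: [-0.2, 0.8, -1.4]
opening: 0.528
```

Run:
```python
from h import *
s=env.state(); print(s['eef_pos'],s['tcp_rot'],s['ft_force'],s['opening'])
c,p,d=snap('wrist','10'); t=snap('top','10'); sc=snap('scene','10')
W=cloud(c,d)
print("panel z (was 107.26 free):",[np.median(W[a:a+20,b:b+40,2]).round(2) for a,b in((100,170),(100,300),(60,240),(180,190),(180,290))])
wingtop(c,p,d,(215,100,300,285),102-6+6+34,140)
crop(p,110,60,400,290,2.6,'w10c'); crop(t[1],230,145,360,265,5,"top_box10")
```

```text
[501.31820839 -93.49898112 208.64318263] [-3.14146012e+00 -3.52529936e-04 -4.61190905e-01] [-0.22082677  0.79994906 -1.35669096] 0.5284652624759391
panel z (was 107.26 free): [np.float64(101.57), np.float64(101.59), np.float64(97.3), np.float64(101.65), np.float64(101.53)]
wing ctr [500.76 -93.28] size [11.7 38.4] long yaw -26.46 px area 667.0
```

View pics/w10c.png

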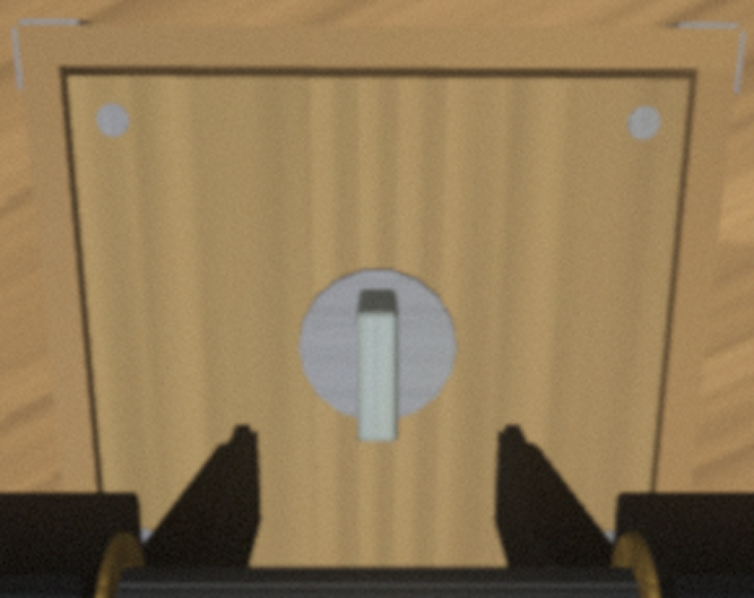

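View pics/scene10.png

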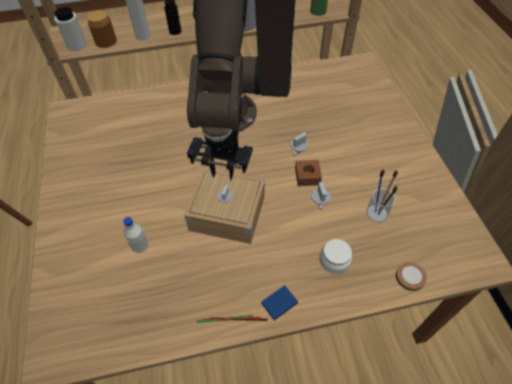

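The panel sits at 101.6 mm against 107.3 mm free, so it is held 5.7 mm down with nothing touching it. The wing is at −26.5°, against +63.2° before the turn. The glue bottle (135,235), tub (337,256) and jar (380,205) are unmoved. Handing in.

```bash
python3 -c "
from h import *
print(env.job_done()); print(env.state()['t'])"
```

```text
the job is handed in; nothing more can be done
None
the job is handed in; nothing more can be done
```

I took the smallest stud (52 mm flange) out of the holder and put it through the slot. I then pushed it to the rubber pad, turned it clockwise and released it. My last checks indicate it is locked and alone holds the panel down; the hand-in reports no verdict.

- **Push:** the pad stopped it about 10.6 mm down, at a wrist reading of at most 13 N between moves. With the stud's own weight of just over 1 N added back, the load on the case was about 14 N. I eased back 0.9 mm before turning.
- **Turn and lock:** it turned 89.7°. On the way up, the vertical load passed to the catch at the height where I expected the lock.
- **Last check, robot clear:** the panel sits 5.7 mm below its free height. The pad position predicted about 5.9 mm for a locked stud. The wing lies across the slot at −26.5°, against +63.2° before the turn.
- **Bystanders and time:** the bottle, tub and jar look unmoved in the scene picture. About 18.5 s were used.
- **Departures from plan:** the first hover over the slot was about 1.3 mm off sideways, and I corrected it before insertion. A side load of about 5 N built up while seating the key, and I eased it to about 2 N before opening the gripper.

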